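Level the print bed and lock it to torque

TASK

Level the print bed: turn its two foot-screw knobs, the red and the blue one, until the bubbles of both vials lie between their two black lines. Then swing the lock lever clockwise to its stop and press on at its handle, with about 12 N, until the needle stands in the green band (not the red); keep it there for a second, then let go. The lever must stay at its stop and both bubbles between their lines; leave the things lying around the bed where they are.

Things in the scene. Friction and masses are not known exactly. Their poses are not given: they have to be found in the camera images.
- bed_frame: Print bed on its frame, fixed to the bench, 200 x 270 mm: origin under its centre at bench height; its x and y ('bed axes') run along the short and long sides, z up; turned up to 0.35 rad either way. Plate top 60 mm above the bench. In bed axes: red knob (-75, -110) mm, blue knob (75, 110), plain pivot (75, -110), vials (20, -60) and (60, 15), lever pivot (-75, 30).
- screw_a_bar (a point): Red knob: top middle of its upright bar, on its axis, 119 mm above the bench; x along the bar. Bar 60 long, 14 thick, from 86 to 119 mm above the bench, over a 56 mm black disc. Anticlockwise from above drives bubble_u along bed +x, about 10 mm per rad, clockwise along -x. Needs 0.6 to 2.2 rad, so often more than one grasp; 0.08 N m of friction, stays where left, end stops beyond level.
- screw_b_bar (a point): Blue foot-screw knob, same size and heights as the red one; point on the top middle of its bar, x along the bar. Turning it anticlockwise seen from above drives bubble_v along bed -y by about 10 mm per rad; clockwise along bed +y. It may need turning either way, up to 2.0 rad, or hardly at all.
- lever_pivot (a point): Hub of the lock lever, on its upright turning axis, 104 mm above the bench; its y axis points along the lever towards the handle (with the beam unloaded), z up.
- lever_post (a point): Top centre of the lever's handle, an upright black post of 22 mm diameter, 135 mm above the bench and 90 mm from the pivot; the free part of the post begins 97 mm above the bench.
- lock_lever (a joint): Swing of the lever's hub in rad, clockwise seen from above: at 0 the lever points along bed +y, and it meets a firm stop at 1.1. It starts between 0 and 0.35, turns with about 0.12 N m of friction and stays where it is left.
- lever_beam (a joint): Bending of the springy beam that carries the handle, relative to the hub, rad, positive with the handle pressed clockwise: 6 N m per rad, so 0.107 is 7 N, 0.18 is 12 N, 0.26 is 17 N at the handle. A white needle fixed to the hub shows it over a scale on the beam: white below 0.107, green from 0.107 to 0.26, red above. It springs back when let go.
- spool: Bystander: spool of orange filament lying flat, 190 mm across, 60 mm high, origin under its centre.
- scraper: Bystander: scraper with a handle, 200 mm long, lying on the bench along its x.
- glue_bottle: Bystander: upright bottle, 56 mm across and 140 mm high, origin under its centre.
- printed_bracket: Bystander: yellow printed angle bracket, 60 x 90 x 58 mm, origin under its centre.
- vial_u (a point): Centre of the face of the level vial that lies along bed x, for the red knob: yellow-green tube in a black case 104 x 26 mm, top 76 mm above the bench. Two thin black lines across it, 12.5 mm either side of this point, mark the middle. x, y along the bed axes. The knob angle that centres the bubble differs from one start to another.
- vial_v (a point): Centre of the face of the second vial, same size, that lies along bed y, for the blue knob; lines 12.5 mm either side of this point along bed y. x, y along the bed axes.
- bubble_u (a point): Middle of the pale bubble, 18 x 10 mm, of the vial along bed x; it moves along the vial as the red knob turns and cannot be touched. Unaffected by the blue knob.
- bubble_v (a point): Middle of the same kind of bubble in the vial along bed y; it moves as the blue knob turns. Unaffected by the red knob.

How it is judged:
By the outcome, as a careful person would: the job done as asked, in the order asked, and still so for the second after the job is handed in, with the robot touching nothing.
It also fails if it takes over 72 s, if anything falls off the work surface, if the arm or the gripper's body presses on something with over 40 N, if the wrist force passes 120 N, or if a joint passes its speed limit or range.

ROBOT

A 7-joint arm with a two-finger parallel gripper is mounted at the origin on the work surface. World frame = base frame: x ahead of the robot, y to its left, z up, the work surface at z = 0. Lengths are in m, angles in degrees, forces in N, time in s.
With the tool pointing down it reaches from about 0.425 to 0.875 m from the base axis. Payload 4.7 kg.
Tool frame: the origin (TCP) lies between the finger pads; the fingertips stand 14 mm ahead of it and the grasp point (between the pads) lies 5 mm behind it (env.tip_reach is the distance from the TCP to the fingertips, in m); z points along the fingers, y is the direction in which the jaws open and shut (so a half turn about z gives the same grasp; the last joint's range is limited). The gripper opens to 87 mm and grips with 3 to 60 N. Pads are 19 mm wide; open, the fingers measure 117 mm over their backs; the gripper's body (75 mm by 190 mm) begins 51 mm behind the grasp point.
Start: joints at [-72.015, 18.392, -4.016, 83.108, 1.295, 78.541, -3.26], TCP at [0.192, 0.621, 0.216] pointing down, gripper open.
Joint ranges: [-163.93, 163.93], [-17.29, 119.83], [-79.2, 71.16], [3.27, 140.29], [-89.18, 269.18], [5.43, 117.66], [-154.24, 154.24]. Speed limits (degrees/s): [147.25, 147.25, 180, 180, 180, 180, 180].

INTERFACE

Orientations are given as [roll, pitch, yaw] about the fixed x, y, z axes, in that order (R = Rz(yaw) Ry(pitch) Rx(roll)).
In Python, from cell import env gives the robot as it stands. The module is installed in compiled form; this text tells all that it offers.
- The arm moves only by the shell command python3 -m pendant 'ROWS' [FORCE]. ROWS is JSON, a list of rows, each an object of numbers: "rx", "ry", "rz": the turn, a rotation vector about the tool's x, y, z in degrees; "tx", "ty", "tz": the shift along the tool's x, y, z in mm; "jaw": the finger opening in mm, from 0 to 87. In form: [{"rx": .., "ry": .., "rz": .., "tx": .., "ty": .., "tz": .., "jaw": ..}, ...]. A call has 1 to 20 rows; each row shifts and turns the commanded pose from where the row before left it, along the tool's axes as they then stand; what a row does not reach is not made up. A row lasts 1/12 s, in which the tool goes at most 41.7 mm and 7.16 degrees, less where a joint would pass 70% of its speed; a pose out of reach is approached as far as the arm can. A call with a gripper value outside its range is refused whole. The fingers move at their own pace and stop on an object; FORCE is the grip in N (left out, the last holds). Time passes only in rows, so rows that do not move let the fingers close. It gives the time, the measured TCP pose, the force and the opening at its end, in the units of the state.
- env.get_obs(): the state, without advancing time (a new reading comes with each control period).
- env.read_camera(name): name is "side" or "top"; returns a dict with "img" (420x560x3 uint8, red, green, blue), "range_z" (420x560 float32, m along the optical axis (not along the pixel's ray), 0 where there is no reading), "vertical_fov" (degrees; the focal length in pixels is half the picture's height over the tangent of half this angle, whatever the lens; pixels are square), "cx", "cy" (the principal point, pixels), "distortion" ([k1, k2, p1, p2, k3] as OpenCV has them; the pictures are not rectified), "world_to_cam" (4x4, takes a point from world to camera coordinates). Camera axes: x right, y up, looking along -z (the intrinsics and any distortion apply to the point x, -y, -z); pixel columns grow to the right and rows downward; lengths in m; the calibration is good to about 2 mm. A picture is of the moment at which its call begins.
- env.sign_off(): hands the job in, once; it reports no verdict.
The state is a dict: "time_s": time; "qpos": joint angles; "joint_velocities": joint speeds; "effort": joint torques, N m; "tool_pos": TCP position; "tool_rot": TCP orientation; "force": force on the tool from outside, world axes, zero at the start; "wrist_torque": the same for the moment, N m; "grip_width": finger opening in m.
Only numpy, scipy, OpenCV 4.12 (cv2) and the standard library are available. Lean on these libraries where they do the work, as an engineer would, in place of code of your own. Each camera call takes 0.05 s, during which the arm holds its last target.

## Working session

There is one attempt and no reset: what is moved stays moved. The work goes in short steps, Python scripts to look and compute and a shell command to move; the robot and the scene stay as the last step left them, time stands still between calls to the robot, and variables do not carry over. Pictures are saved under pics/ and viewed, and the job is handed in when it is done.

```bash
mkdir -p pics; ls; python3 - <<'E'
from cell import env
import cv2
print(env.get_obs())
for n in ("side","top"):
    c=env.read_camera(n)
    cv2.imwrite(f"pics/{n}0.png",c["img"][:,:,::-1])
    print(n,c["vertical_fov"],c["cx"],c["cy"],c["distortion"],c["world_to_cam"])
E
```

```text
pics
{'time_s': 0.0, 'qpos': array([-72.01483952,  18.44072329,  -4.01615535,  83.17486949,
         1.29484184,  78.54104131,  -3.25815524]), 'joint_velocities': array([ 0.03727058, -0.00820501,  0.00349905,  0.03815092, -0.0101097 ,
        0.07383007,  0.06027345]), 'effort': array([-3.92361089e-04, -4.91282845e+01, -4.04031146e-01, -3.12536752e+01,
       -6.39715372e-02,  4.37125191e-02,  1.63965565e-04]), 'tool_pos': array([0.1918381 , 0.62045041, 0.21524304]), 'tool_rot': array([-1.79888604e+02,  5.39692577e-03,  1.62826999e+02]), 'force': array([ 0.999172  , -0.3405228 , -1.09349041]), 'wrist_torque': array([ 0.04882507, -0.0114917 , -0.00492654]), 'grip_width': 0.08686544442550888}
side 55.1233964637341 281.2629847580898 210.337777044459 [0.02550352 0.         0.         0.         0.        ] [[ 0.90241506 -0.43046696  0.01858131 -0.4764126 ]
 [ 0.28038826  0.61944706  0.73325832 -0.24498842]
 [-0.32715362 -0.65649336  0.67969624 -1.07339333]
 [ 0.          0.          0.          1.        ]]
top 55.82402253424187 275.64223957663904 211.37842357153866 [-0.0668813  0.         0.         0.         0.       ] [[-0.07559898 -0.99713276 -0.00332499  0.07569504]
 [ 0.97464851 -0.07459769  0.21093949 -0.55729411]
 [-0.21058271  0.01270611  0.97749347 -1.34139336]
 [ 0.          0.          0.          1.        ]]
```

View pics/side0.png

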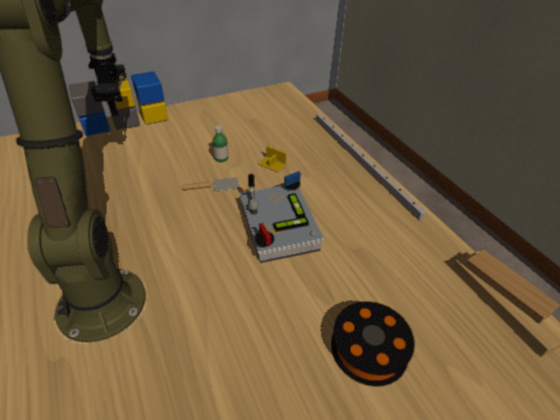

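View pics/top0.png

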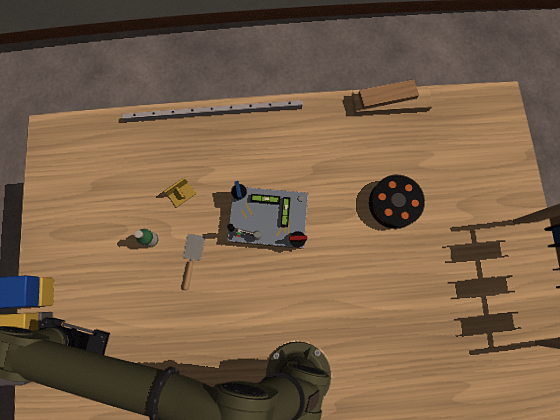

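```bash
cat > h.py <<'E'
import numpy as np, cv2
from cell import env
def cam(n):
    c=env.read_camera(n); h=c["img"].shape[0]
    f=h/2/np.tan(np.radians(c["vertical_fov"]/2))
    c["K"]=np.array([[f,0,c["cx"]],[0,f,c["cy"]],[0,0,1]]); c["D"]=np.array(c["distortion"],float)
    T=np.array(c["world_to_cam"]); c["T"]=T; c["R"]=T[:3,:3]; c["C"]=-T[:3,:3].T@T[:3,3]
    return c
def plane(c,px,z):
    p=cv2.undistortPoints(np.array(px,float).reshape(-1,1,2),c["K"],c["D"]).reshape(-1,2)
    d=np.c_[p[:,0],-p[:,1],-np.ones(len(p))]@c["R"]
    return c["C"]+d*((z-c["C"][2])/d[:,2])[:,None]
def proj(c,P):
    q=np.atleast_2d(P)@c["R"].T+c["T"][:3,3]
    q=q*[1,-1,-1]
    return cv2.projectPoints(q.reshape(-1,1,3),np.zeros(3),np.zeros(3),c["K"],c["D"])[0].reshape(-1,2)
def crop(c,x0,y0,x1,y1,s,name):
    im=cv2.resize(c["img"][y0:y1,x0:x1],None,fx=s,fy=s,interpolation=cv2.INTER_CUBIC)
    cv2.imwrite("pics/"+name,im[:,:,::-1])
E
python3 - <<'E'
from h import *
t=cam("top"); s=cam("side")
crop(t,205,170,325,260,6,"tc0.png"); crop(s,225,160,335,270,5,"sc0.png")
for n,c in (("top",t),("side",s)):
    h=cv2.cvtColor(c["img"],cv2.COLOR_RGB2HSV)
    w=(slice(165,265),slice(205,335))
    H,S,V=[h[w][...,i].astype(int) for i in range(3)]
    for k,m in dict(red=((H<8)|(H>172))&(S>150)&(V>60),blue=(H>100)&(H<125)&(S>120)&(V>40),green=(H>28)&(H<50)&(S>120)&(V>90)).items():
        N,L,st,ce=cv2.connectedComponentsWithStats(m.astype(np.uint8))
        for i in range(1,N):
            if st[i,4]>5: print(n,k,ce[i]+[205,165],st[i,2:],plane(c,ce[i]+[205,165],.119 if k!='green' else .076)[0].round(4))
E
```

```text
top red [297.77272727 237.45454545] [17  4 66] [ 0.4543 -0.0329  0.119 ]
top blue [238.         189.18571429] [ 7 18 70] [0.636  0.1566 0.119 ]
top green [256.2972973  197.67567568] [ 9  5 37] [0.6123 0.0975 0.076 ]
top green [263.         198.54545455] [ 4  5 11] [0.6073 0.0742 0.076 ]
top green [272.94285714 199.17142857] [ 9  5 35] [0.6024 0.0395 0.076 ]
top green [285.43478261 201.43478261] [ 4  7 23] [ 0.5909 -0.0036  0.076 ]
top green [284.42857143 211.85714286] [ 4  6 21] [0.5538 0.0029 0.076 ]
top green [283.91428571 219.74285714] [ 5  9 35] [0.526  0.0069 0.076 ]
side red [265.49557522 233.80530973] [ 12  22 113] [ 0.4518 -0.0539  0.119 ]
side blue [291.63703704 178.76296296] [ 15  14 135] [0.6261 0.134  0.119 ]
side green [293.94736842 199.44736842] [ 8 11 38] [0.6114 0.0846 0.076 ]
side green [298.84848485 209.93939394] [ 7  9 33] [0.603  0.0346 0.076 ]
side green [301.85714286 220.19047619] [ 7  4 21] [ 0.5904 -0.0095  0.076 ]
side green [284.64814815 223.51851852] [17  6 54] [ 0.5371 -0.0009  0.076 ]
```

View pics/tc0.png

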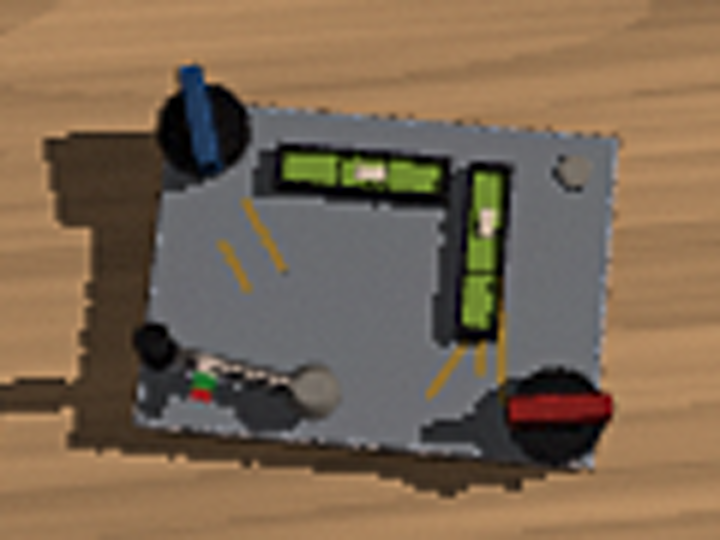

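View pics/sc0.png

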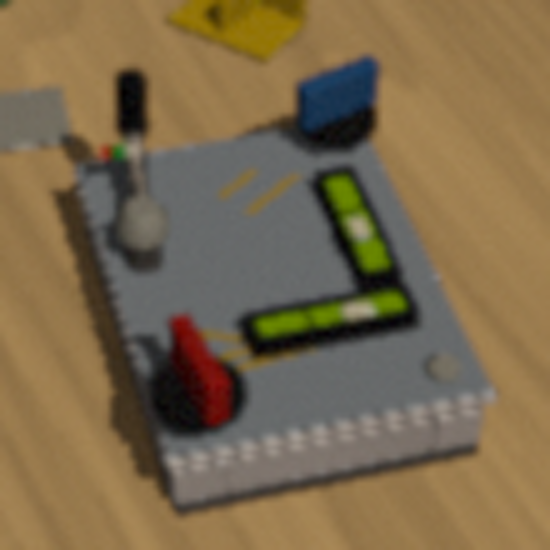

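```bash
cat > m.py <<'E'
from h import *
def masks(c,w=(slice(165,265),slice(205,335))):
    h=cv2.cvtColor(c["img"],cv2.COLOR_RGB2HSV)
    z=np.zeros(h.shape[:2],bool); z[w]=1
    H,S,V=[h[...,i].astype(int) for i in range(3)]
    return dict(red=z&((H<8)|(H>172))&(S>150)&(V>60),blue=z&(H>100)&(H<125)&(S>120)&(V>40),green=z&(H>28)&(H<50)&(S>120)&(V>90))
def world(c):
    h,w=c["range_z"].shape; r=c["range_z"]
    u,v=np.meshgrid(np.arange(w),np.arange(h))
    p=cv2.undistortPoints(np.c_[u.ravel(),v.ravel()].astype(float).reshape(-1,1,2),c["K"],c["D"]).reshape(h,w,2)
    q=np.dstack([p[...,0]*r,-p[...,1]*r,-r])
    return (q-c["T"][:3,3])@c["R"]
def bars(c,cols=("red","blue"),zlo=.108,w=(slice(165,265),slice(205,335))):
    W=world(c); M=masks(c,w); out={}
    for k in cols:
        m=M[k]&(W[...,2]>zlo)&(W[...,2]<.13)
        P=W[m]
        if len(P)<6: continue
        q=P[:,:2]-P[:,:2].mean(0); e=np.linalg.eigh(q.T@q)[1][:,1]
        out[k]=(len(P),P.mean(0).round(4),np.degrees(np.arctan2(e[1],e[0]))%180, np.ptp(q@e))
    return out
E
python3 - <<'E'
from m import *
t=cam("top"); s=cam("side")
print("C",t["C"],s["C"])
for c in (t,s):
    print(bars(c))
    W=world(c)
    # post: black pts high
    v=c["img"].max(2)
    m=np.zeros(v.shape,bool); m[165:265,205:335]=1
    m&=(W[...,2]>.128)&(W[...,2]<.15)
    print("post",m.sum(),np.median(W[m],0), W[m].min(0),W[m].max(0))
    m=np.zeros(v.shape,bool); m[165:265,205:335]=1
    m&=(abs(W[...,2]-.06)<.004)
    P=W[m][:,:2].astype(np.float32); r=cv2.minAreaRect(P); print("plate",m.sum(),r)
x=lambda u,v:(205+u/6,170+v/6)
print(plane(t,[x(617,137),x(593,467),x(135,425)],.06))
print(plane(t,[x(555,420),x(203,128)],.086))
print(plane(t,[x(316,390),x(572,172)],[.104,.07]) if 0 else (plane(t,[x(316,390)],.104),plane(t,[x(155,345)],.135)))
E
```

```text
C [0.2664141  0.05094904 1.42901026] [ 0.14744927 -0.75799812  0.91807358]
{'red': (66, array([ 0.4544, -0.033 ,  0.1183]), np.float64(86.464245561129), np.float64(0.05375314750840202)), 'blue': (60, array([0.638 , 0.1581, 0.1184]), np.float64(7.00840538433377), np.float64(0.05816669778557594))}
post 32 [0.50560486 0.19060167 0.13394289] [0.4969897  0.18202213 0.12933688] [0.51532977 0.1992272  0.14221208]
plate 2557 ((0.5462237000465393, 0.06289641559123993), (0.26900193095207214, 0.1996418982744217), 80.27873992919922)
{'red': (84, array([ 0.4547, -0.0411,  0.1157]), np.float64(90.08523501146226), np.float64(0.05994594425334131)), 'blue': (55, array([0.6373, 0.1525, 0.1146]), np.float64(7.769444253790539), np.float64(0.05120777382992063))}
post 28 [0.50742011 0.18479293 0.13162424] [0.49811937 0.17604917 0.12839011] [0.51806467 0.19807074 0.13581141]
plate 2191 ((0.5477566719055176, 0.05959499627351761), (0.26851585507392883, 0.19750835001468658), 80.45288848876953)
[[ 0.6201093  -0.08655779  0.06      ]
 [ 0.42497566 -0.05451172  0.06      ]
 [ 0.46947848  0.20829313  0.06      ]]
[[ 0.45037133 -0.03335452  0.086     ]
 [ 0.63732261  0.15679832  0.086     ]]
(array([[0.47510551, 0.10043679, 0.104     ]]), array([[0.50200641, 0.18636137, 0.135     ]]))
```

```bash
cat > b.py <<'E'
from m import *
O=np.array([.547,.0615]); YAW=np.radians(-9.6)
R2=np.array([[np.cos(YAW),-np.sin(YAW)],[np.sin(YAW),np.cos(YAW)]])
def b2w(x,y,z): return np.r_[O+R2@[x,y],z]
s=np.arange(-.062,.0621,.0005); cr=np.arange(-.003,.0031,.001)
def bub(n,c=None,verb=False):
    c=c or cam(n); im=c["img"].astype(np.float32); out={}
    for k,(cx,cy) in dict(u=(.020,-.060),v=(.060,.015)).items():
        P=[b2w(cx+(a if k=="u" else b),cy+(b if k=="u" else a),.076) for b in cr for a in s]
        q=proj(c,P).astype(np.float32).reshape(len(cr),len(s),2)
        I=cv2.remap(im,q[...,0],q[...,1],cv2.INTER_CUBIC).mean(0)
        g=I[:,1]; bl=I[:,2]
        tube=(g-g.min())/(np.ptp(g)); on=np.where(g>.5*np.percentile(g,80))[0]
        ends=(s[on[0]],s[on[-1]])
        w=np.clip(bl-.35*bl.max(),0,None); w[(s<ends[0]+.003)|(s>ends[1]-.003)]=0
        bc=(w*s).sum()/w.sum()
        out[k]=[round(1000*float(x),1) for x in (bc,ends[0],ends[1],bc-sum(ends)/2)]
        if verb: print(k,[(round(1000*a),int(x),int(y)) for a,x,y in zip(s[::6],g[::6],bl[::6])])
    return out
E
python3 - <<'E'
from b import *
for n in ("top","side"): print(n,bub(n,verb=True))
E
```

```text
u [(-62, 122, 82), (-59, 100, 60), (-56, 46, 19), (-53, 1, 1), (-50, 1, 13), (-47, 70, 27), (-44, 136, 45), (-41, 150, 52), (-38, 140, 49), (-35, 140, 48), (-32, 141, 50), (-29, 144, 50), (-26, 139, 48), (-23, 130, 45), (-20, 143, 50), (-17, 130, 45), (-14, 70, 22), (-11, 141, 49), (-8, 146, 51), (-5, 143, 50), (-2, 143, 49), (1, 144, 44), (4, 138, 46), (7, 123, 87), (10, 170, 147), (13, 186, 158), (16, 186, 153), (19, 190, 164), (22, 186, 156), (25, 142, 72), (28, 139, 47), (31, 141, 46), (34, 142, 49), (37, 145, 50), (40, 147, 50), (43, 124, 40), (46, 46, 14), (49, 7, 10), (52, 55, 64), (55, 118, 123), (58, 109, 114), (61, 107, 111)]
v [(-62, -4, 16), (-59, 40, 45), (-56, 43, 46), (-53, 43, 47), (-50, 13, 20), (-47, 11, 5), (-44, 75, 24), (-41, 146, 48), (-38, 149, 53), (-35, 145, 51), (-32, 143, 50), (-29, 140, 48), (-26, 138, 47), (-23, 137, 46), (-20, 140, 47), (-17, 138, 43), (-14, 101, 49), (-11, 163, 138), (-8, 201, 174), (-5, 188, 157), (-2, 186, 155), (1, 174, 148), (4, 141, 115), (7, 142, 54), (10, 150, 44), (13, 95, 31), (16, 74, 24), (19, 152, 52), (22, 140, 47), (25, 14
[... 874 characters left out ...]
06)]
v [(-62, 14, 10), (-59, 10, 12), (-56, 12, 13), (-53, 23, 14), (-50, 54, 11), (-47, 87, 3), (-44, 116, 3), (-41, 130, 1), (-38, 132, 0), (-35, 133, 0), (-32, 132, 0), (-29, 132, -2), (-26, 131, 4), (-23, 130, 33), (-20, 131, 74), (-17, 139, 106), (-14, 148, 117), (-11, 155, 122), (-8, 155, 121), (-5, 154, 121), (-2, 147, 105), (1, 134, 75), (4, 118, 42), (7, 107, 12), (10, 114, 0), (13, 125, -1), (16, 131, 0), (19, 132, 0), (22, 132, 0), (25, 132, 0), (28, 133, 0), (31, 132, 0), (34, 132, 0), (37, 119, 0), (40, 97, 3), (43, 63, 13), (46, 45, 31), (49, 56, 58), (52, 83, 86), (55, 98, 100), (58, 106, 106), (61, 102, 102)]
side {'u': [22.4, -62.0, 62.0, 22.4], 'v': [7.0, -48.5, 62.0, 0.3]}
```

```bash
python3 - <<'E'
import re
t=open('b.py').read()
t=t.replace("np.arange(-.062,.0621,.0005)","np.arange(-.052,.0521,.0005)").replace("on=np.where(g>.5*np.percentile(g,80))[0]","on=np.where((g>.5*np.percentile(g,60))&((bl<.7*g)|(abs(s)<.04)))[0]").replace("bl-.35*bl.max()","bl-.5*bl.max()")
open('b.py','w').write(t)
E
cat > go.py <<'E'
import sys,numpy as np
from cell import env
def st():
    o=env.get_obs(); print("t",round(o["time_s"],2),"pos",o["tool_pos"].round(4),"rot",o["tool_rot"].round(1),"F",o["force"].round(1),"M",o["wrist_torque"].round(2),"w",round(o["grip_width"],4),"q",o["qpos"].round(1)); return o
def delta(x,y,z,psi=None):
    o=st(); p=o["tool_pos"]; a=np.radians(o["tool_rot"][2] if psi is None else psi)
    d=np.array([x,y,z])-p
    print("drz",0 if psi is None else ((o["tool_rot"][2]-psi+180)%360-180),"tx",1000*(d[0]*np.cos(a)+d[1]*np.sin(a)),"ty",1000*(d[0]*np.sin(a)-d[1]*np.cos(a)),"tz",-1000*d[2])
if __name__=="__main__":
    a=[float(v) for v in sys.argv[1:]]
    delta(*a) if a else st()
E
python3 - <<'E'
from b import *
for n in ("top","side"): print(n,bub(n))
E
python3 go.py .639 .1575 .215 187.3
python3 -m pendant '[{"rz":-6.1,"jaw":45},{"rz":-6.1},{"rz":-6.1},{"rz":-6.1},{"tx":-22,"ty":-29},{"tx":-22,"ty":-29},{"tx":-22,"ty":-29},{"tx":-22,"ty":-29},{"tx":-22,"ty":-29},{"tx":-22,"ty":-29},{"tx":-22,"ty":-29},{"tx":-22,"ty":-29},{"tx":-22,"ty":-29},{"tx":-22,"ty":-29},{"tx":-22,"ty":-29},{"tx":-22,"ty":-29},{"tx":-22,"ty":-29},{"tx":-22,"ty":-29},{},{}]' 20
python3 go.py .639 .1575 .104 187.3
```

```text
top {'u': [16.1, -46.5, 44.5, 17.1], 'v': [-4.3, -44.0, 47.5, -6.0]}
side {'u': [16.1, -46.5, 46.0, 16.3], 'v': [-9.5, -48.5, 42.5, -6.5]}
t 0.5 pos [0.192  0.621  0.2164] rot [180.    0.  162.8] F [ 0.3 -0.2  0.6] M [0.   0.03 0.01] w 0.087 q [-72.   18.4  -4.   83.1   1.3  78.5  -3.3]
drz -24.477439587615066 tx -384.48531082833046 ty -516.5546562257281 tz 1.3701782955369002
t 0.5 pos [0.192  0.621  0.2164] rot [180.    0.  162.8] F [ 0.3 -0.2  0.6] M [0.   0.03 0.01] w 0.087 q [-72.   18.4  -4.   83.1   1.3  78.5  -3.3]
drz -24.477439587615066 tx -384.48531082833046 ty -516.5546562257281 tz 112.3701782955369invalid input at $[0]: expected keys rx, ry, rz, tx, ty, tz, jaw
```

```bash

python3 -m pendant '[{"rx":0,"ry":0,"rz":-6.1,"tx":0,"ty":0,"tz":0,"jaw":45},{"rx":0,"ry":0,"rz":-6.1,"tx":0,"ty":0,"tz":0,"jaw":45},{"rx":0,"ry":0,"rz":-6.1,"tx":0,"ty":0,"tz":0,"jaw":45},{"rx":0,"ry":0,"rz":-6.1,"tx":0,"ty":0,"tz":0,"jaw":45},{"rx":0,"ry":0,"rz":0,"tx":-24,"ty":-32,"tz":0,"jaw":45},{"rx":0,"ry":0,"rz":0,"tx":-24,"ty":-32,"tz":0,"jaw":45},{"rx":0,"ry":0,"rz":0,"tx":-24,"ty":-32,"tz":0,"jaw":45},{"rx":0,"ry":0,"rz":0,"tx":-24,"ty":-32,"tz":0,"jaw":45},{"rx":0,"ry":0,"rz":0,"tx":-24,"ty":-32,"tz":0,"jaw":45},{"rx":0,"ry":0,"rz":0,"tx":-24,"ty":-32,"tz":0,"jaw":45},{"rx":0,"ry":0,"rz":0,"tx":-24,"ty":-32,"tz":0,"jaw":45},{"rx":0,"ry":0,"rz":0,"tx":-24,"ty":-32,"tz":0,"jaw":45},{"rx":0,"ry":0,"rz":0,"tx":-24,"ty":-32,"tz":0,"jaw":45},{"rx":0,"ry":0,"rz":0,"tx":-24,"ty":-32,"tz":0,"jaw":45},{"rx":0,"ry":0,"rz":0,"tx":-24,"ty":-32,"tz":0,"jaw":45},{"rx":0,"ry":0,"rz":0,"tx":-24,"ty":-32,"tz":0,"jaw":45},{"rx":0,"ry":0,"rz":0,"tx":-24,"ty":-32,"tz":0,"jaw":45},{"rx":0,"ry":0,"rz":0,"tx":-24,"ty":-32,"tz":0,"jaw":45},{"rx":0,"ry":0,"rz":0,"tx":-24,"ty":-32,"tz":0,"jaw":45},{"rx":0,"ry":0,"rz":0,"tx":-24,"ty":-32,"tz":0,"jaw":45}]' 20
python3 go.py .639 .1575 .104 187.3
```

```text
time_s: 2.17
tool_pos: [0.6384, 0.1599, 0.2167]
tool_rot: [180.0, 0.0, -172.8]
force: [0.1, -0.1, 0.3]
grip_width: 0.0449
t 2.17 pos [0.6384 0.1599 0.2167] rot [ 180.     0.  -172.8] F [ 0.1 -0.1  0.3] M [ 0.03 -0.03  0.02] w 0.0449 q [-28.1  19.5  15.2  82.5  -5.1  78.7  84.5]
drz -0.05737307347544629 tx -0.2526907437913018 ty -2.4907320025496977 tz 112.68080601551837
```

```bash

python3 -m pendant '[{"rx":0,"ry":0,"rz":0,"tx":0,"ty":0,"tz":20,"jaw":45},{"rx":0,"ry":0,"rz":0,"tx":0,"ty":0,"tz":20,"jaw":45},{"rx":0,"ry":0,"rz":0,"tx":0,"ty":0,"tz":20,"jaw":45},{"rx":0,"ry":0,"rz":0,"tx":0,"ty":0,"tz":10,"jaw":45},{"rx":0,"ry":0,"rz":0,"tx":0,"ty":0,"tz":0,"jaw":45}]'
python3 go.py .639 .1575 .104 187.3
python3 - <<'E'
from b import *
c=cam("side"); crop(c,225,120,335,230,5,"s1.png")
E
```

```text
time_s: 2.58
tool_pos: [0.6355, 0.1611, 0.1434]
tool_rot: [-180.0, -0.3, -172.8]
force: [-0.5, -0.6, 0.0]
grip_width: 0.0449
t 2.58 pos [0.6355 0.1611 0.1434] rot [-180.    -0.3 -172.8] F [-0.5 -0.6  0. ] M [ 0.01  0.04 -0.  ] w 0.0449 q [-28.   21.8  14.8  87.9  -5.7  71.3  84.8]
drz -0.06140588736627706 tx -3.01693116537992 ty -4.01854805186018 tz 39.39365388085232
```

View pics/s1.png

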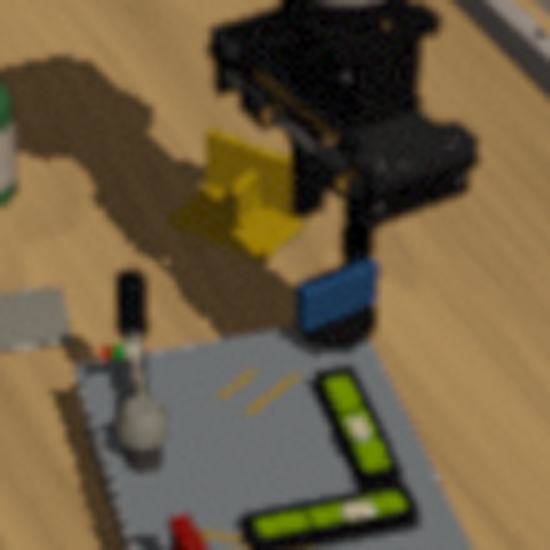

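```bash

python3 -m pendant '[{"rx":0,"ry":0,"rz":0,"tx":-3,"ty":-4,"tz":0,"jaw":45},{"rx":0,"ry":0,"rz":0,"tx":0,"ty":0,"tz":15,"jaw":45},{"rx":0,"ry":0,"rz":0,"tx":0,"ty":0,"tz":15,"jaw":45},{"rx":0,"ry":0,"rz":0,"tx":0,"ty":0,"tz":8,"jaw":45},{"rx":0,"ry":0,"rz":0,"tx":0,"ty":0,"tz":0,"jaw":45},{"rx":0,"ry":0,"rz":0,"tx":0,"ty":0,"tz":0,"jaw":10},{"rx":0,"ry":0,"rz":0,"tx":0,"ty":0,"tz":0,"jaw":10},{"rx":0,"ry":0,"rz":0,"tx":0,"ty":0,"tz":0,"jaw":10},{"rx":0,"ry":0,"rz":0,"tx":0,"ty":0,"tz":0,"jaw":10},{"rx":0,"ry":0,"rz":0,"tx":0,"ty":0,"tz":0,"jaw":10}]' 20
python3 go.py .639 .1575 .104 187.3
```

```text
time_s: 3.47
tool_pos: [0.6412, 0.1579, 0.1091]
tool_rot: [180.0, 0.1, -172.8]
force: [0.4, 0.0, 0.8]
grip_width: 0.0194
t 3.47 pos [0.6412 0.1579 0.1091] rot [ 1.800e+02  1.000e-01 -1.728e+02] F [0.4 0.  0.8] M [0.05 0.06 0.04] w 0.0194 q [-27.5  23.6  14.6  89.6  -6.3  67.6  85.6]
drz -0.07352786276408096 tx 2.19963612140954 ty -0.1304396941478844 tz 5.087584753208155
```

```bash

python3 -m pendant '[{"rx":0,"ry":0,"rz":0,"tx":0,"ty":0,"tz":3,"jaw":5},{"rx":0,"ry":0,"rz":0,"tx":0,"ty":0,"tz":0,"jaw":5},{"rx":0,"ry":0,"rz":0,"tx":0,"ty":0,"tz":0,"jaw":5}]' 25
python3 go.py .639 .1575 .104 187.3
```

```text
time_s: 3.72
tool_pos: [0.6415, 0.1595, 0.1072]
tool_rot: [179.9, 0.1, -172.7]
force: [-1.9, 1.6, 6.7]
grip_width: 0.0135
t 3.72 pos [0.6415 0.1595 0.1072] rot [ 1.799e+02  1.000e-01 -1.727e+02] F [-1.9  1.6  6.7] M [0.46 0.35 0.02] w 0.0135 q [-27.5  23.7  14.6  89.7  -6.4  67.3  85.6]
drz -0.011044111507487742 tx 2.692288768932163 ty -1.7004252590292683 tz 3.239670446297846
```

```bash

python3 -m pendant '[{"rx":0,"ry":0,"rz":4,"tx":0,"ty":0,"tz":0,"jaw":5},{"rx":0,"ry":0,"rz":4,"tx":0,"ty":0,"tz":0,"jaw":5},{"rx":0,"ry":0,"rz":4,"tx":0,"ty":0,"tz":0,"jaw":5},{"rx":0,"ry":0,"rz":4,"tx":0,"ty":0,"tz":0,"jaw":5},{"rx":0,"ry":0,"rz":4,"tx":0,"ty":0,"tz":0,"jaw":5},{"rx":0,"ry":0,"rz":4,"tx":0,"ty":0,"tz":0,"jaw":5},{"rx":0,"ry":0,"rz":4,"tx":0,"ty":0,"tz":0,"jaw":5},{"rx":0,"ry":0,"rz":4,"tx":0,"ty":0,"tz":0,"jaw":5},{"rx":0,"ry":0,"rz":0,"tx":0,"ty":0,"tz":0,"jaw":5},{"rx":0,"ry":0,"rz":0,"tx":0,"ty":0,"tz":0,"jaw":5}]' 25
python3 go.py
python3 - <<'E'
from b import *
for n in ("top","side"): print(n,bub(n))
c=cam("side"); crop(c,225,160,335,270,5,"s2.png")
c=cam("top"); crop(c,205,170,325,260,6,"t2.png")
E
```

```text
time_s: 4.55
tool_pos: [0.6414, 0.1589, 0.1072]
tool_rot: [179.9, 0.1, 155.3]
force: [-1.9, 1.7, 7.8]
grip_width: 0.0136
t 4.55 pos [0.6414 0.1589 0.1072] rot [1.799e+02 1.000e-01 1.553e+02] F [-1.9  1.7  7.8] M [ 0.24  0.49 -0.07] w 0.0136 q [-31.7  24.1  20.   89.8  -8.8  67.4  55.4]
top {'u': [16.0, -47.0, 45.0, 17.0], 'v': [0.8, -44.0, 21.0, 12.3]}
side {'u': [16.1, -46.5, 46.0, 16.3], 'v': [-3.2, -48.5, 43.0, -0.5]}
```

View pics/s2.png

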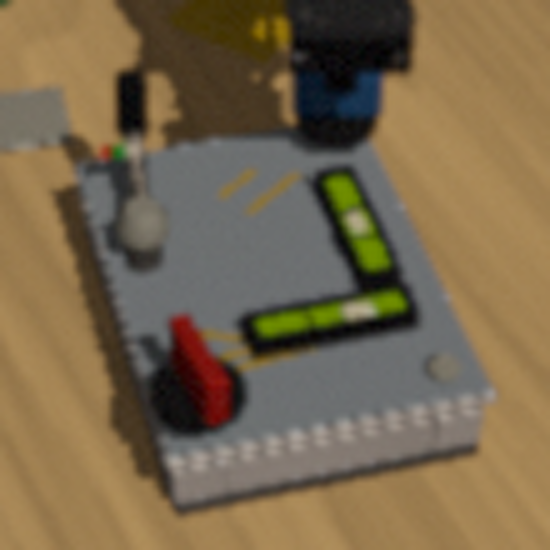

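View pics/t2.png

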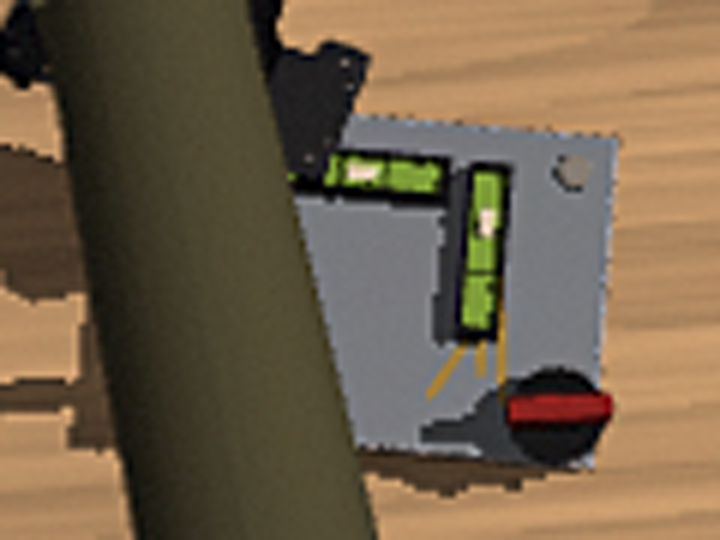

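```bash

python3 -m pendant '[{"rx":0,"ry":0,"rz":0,"tx":0,"ty":0,"tz":0,"jaw":45},{"rx":0,"ry":0,"rz":0,"tx":0,"ty":0,"tz":0,"jaw":45},{"rx":0,"ry":0,"rz":0,"tx":0,"ty":0,"tz":0,"jaw":45},{"rx":0,"ry":0,"rz":0,"tx":0,"ty":0,"tz":0,"jaw":45},{"rx":0,"ry":0,"rz":0,"tx":0,"ty":0,"tz":-20,"jaw":45},{"rx":0,"ry":0,"rz":0,"tx":0,"ty":0,"tz":-20,"jaw":45},{"rx":0,"ry":0,"rz":0,"tx":0,"ty":0,"tz":-20,"jaw":45},{"rx":0,"ry":0,"rz":0,"tx":0,"ty":0,"tz":-20,"jaw":45},{"rx":0,"ry":0,"rz":6.7,"tx":0,"ty":0,"tz":0,"jaw":45},{"rx":0,"ry":0,"rz":6.7,"tx":0,"ty":0,"tz":0,"jaw":45},{"rx":0,"ry":0,"rz":6.7,"tx":0,"ty":0,"tz":0,"jaw":45},{"rx":0,"ry":0,"rz":6.7,"tx":0,"ty":0,"tz":0,"jaw":45},{"rx":0,"ry":0,"rz":6.7,"tx":0,"ty":0,"tz":0,"jaw":45},{"rx":0,"ry":0,"rz":6.7,"tx":0,"ty":0,"tz":0,"jaw":45},{"rx":0,"ry":0,"rz":6.7,"tx":0,"ty":0,"tz":0,"jaw":45},{"rx":0,"ry":0,"rz":6.7,"tx":0,"ty":0,"tz":0,"jaw":45},{"rx":0,"ry":0,"rz":6.7,"tx":0,"ty":0,"tz":0,"jaw":45},{"rx":0,"ry":0,"rz":6.7,"tx":0,"ty":0,"tz":0,"jaw":45}]'
python3 go.py .4545 -.0345 .185 88
```

```text
time_s: 6.25
tool_pos: [0.6406, 0.1576, 0.1849]
tool_rot: [-180.0, 0.0, 87.9]
force: [-0.3, 0.6, -0.2]
grip_width: 0.0448
t 6.25 pos [0.6406 0.1576 0.1849] rot [-180.     0.    87.9] F [-0.3  0.6 -0.2] M [-0.13  0.05 -0.01] w 0.0448 q [-40.   22.2  31.4  85.1 -11.7  76.   -9.8]
drz -0.11306421439888936 tx -198.4871907947908 ty -179.2973666421427 tz -0.0873950885896535
```

```bash

python3 -m pendant '[{"rx":0,"ry":0,"rz":0,"tx":-20,"ty":-18,"tz":0,"jaw":45},{"rx":0,"ry":0,"rz":0,"tx":-20,"ty":-18,"tz":0,"jaw":45},{"rx":0,"ry":0,"rz":0,"tx":-20,"ty":-18,"tz":0,"jaw":45},{"rx":0,"ry":0,"rz":0,"tx":-20,"ty":-18,"tz":0,"jaw":45},{"rx":0,"ry":0,"rz":0,"tx":-20,"ty":-18,"tz":0,"jaw":45},{"rx":0,"ry":0,"rz":0,"tx":-20,"ty":-18,"tz":0,"jaw":45},{"rx":0,"ry":0,"rz":0,"tx":-20,"ty":-18,"tz":0,"jaw":45},{"rx":0,"ry":0,"rz":0,"tx":-20,"ty":-18,"tz":0,"jaw":45},{"rx":0,"ry":0,"rz":0,"tx":-20,"ty":-18,"tz":0,"jaw":45},{"rx":0,"ry":0,"rz":0,"tx":-18,"ty":-17,"tz":0,"jaw":45},{"rx":0,"ry":0,"rz":0,"tx":0,"ty":0,"tz":0,"jaw":45},{"rx":0,"ry":0,"rz":0,"tx":0,"ty":0,"tz":0,"jaw":45}]'
python3 go.py .4545 -.0345 .106 88
```

```text
time_s: 7.25
tool_pos: [0.4553, -0.0354, 0.1855]
tool_rot: [180.0, -0.1, 88.1]
force: [0.9, -0.9, -1.2]
grip_width: 0.0449
t 7.25 pos [ 0.4553 -0.0354  0.1855] rot [ 1.80e+02 -1.00e-01  8.81e+01] F [ 0.9 -0.9 -1.2] M [-0.03  0.01  0.02] w 0.0449 q [-37.5  -6.8  36.5 112.9   4.1  72.6  -4.3]
drz 0.09338231977937994 tx 0.8298572773815275 ty -0.8276394324486602 tz 79.49430927065366
```

```bash

python3 -m pendant '[{"rx":0,"ry":0,"rz":0,"tx":0,"ty":0,"tz":20,"jaw":45},{"rx":0,"ry":0,"rz":0,"tx":0,"ty":0,"tz":20,"jaw":45},{"rx":0,"ry":0,"rz":0,"tx":0,"ty":0,"tz":15,"jaw":45},{"rx":0,"ry":0,"rz":0,"tx":0,"ty":0,"tz":12,"jaw":45},{"rx":0,"ry":0,"rz":0,"tx":0,"ty":0,"tz":10,"jaw":45},{"rx":0,"ry":0,"rz":0,"tx":0,"ty":0,"tz":0,"jaw":45},{"rx":0,"ry":0,"rz":0,"tx":0,"ty":0,"tz":0,"jaw":5},{"rx":0,"ry":0,"rz":0,"tx":0,"ty":0,"tz":0,"jaw":5},{"rx":0,"ry":0,"rz":0,"tx":0,"ty":0,"tz":0,"jaw":5},{"rx":0,"ry":0,"rz":0,"tx":0,"ty":0,"tz":0,"jaw":5},{"rx":0,"ry":0,"rz":0,"tx":0,"ty":0,"tz":0,"jaw":5},{"rx":0,"ry":0,"rz":0,"tx":0,"ty":0,"tz":0,"jaw":5},{"rx":0,"ry":0,"rz":0,"tx":0,"ty":0,"tz":0,"jaw":5},{"rx":0,"ry":0,"rz":0,"tx":0,"ty":0,"tz":0,"jaw":5}]' 25
python3 go.py .4545 -.0345 .106 88
```

```text
time_s: 8.42
tool_pos: [0.4561, -0.0345, 0.1087]
tool_rot: [179.9, -0.0, 88.2]
force: [1.1, 0.6, 1.8]
grip_width: 0.0132
t 8.42 pos [ 0.4561 -0.0345  0.1087] rot [179.9  -0.   88.2] F [1.1 0.6 1.8] M [-0.09 -0.01  0.06] w 0.0132 q [-37.1  -1.6  38.  118.3   1.1  62.9  -1.3]
drz 0.23259165388250835 tx -0.056501451203693834 ty -1.6461644433380072 tz 2.7466618518357384
```

```bash

python3 -m pendant '[{"rx":0,"ry":0,"rz":6,"tx":0,"ty":0,"tz":0,"jaw":5},{"rx":0,"ry":0,"rz":6,"tx":0,"ty":0,"tz":0,"jaw":5},{"rx":0,"ry":0,"rz":6,"tx":0,"ty":0,"tz":0,"jaw":5},{"rx":0,"ry":0,"rz":6,"tx":0,"ty":0,"tz":0,"jaw":5},{"rx":0,"ry":0,"rz":6,"tx":0,"ty":0,"tz":0,"jaw":5},{"rx":0,"ry":0,"rz":6,"tx":0,"ty":0,"tz":0,"jaw":5},{"rx":0,"ry":0,"rz":6,"tx":0,"ty":0,"tz":0,"jaw":5},{"rx":0,"ry":0,"rz":6,"tx":0,"ty":0,"tz":0,"jaw":5},{"rx":0,"ry":0,"rz":6,"tx":0,"ty":0,"tz":0,"jaw":5},{"rx":0,"ry":0,"rz":6,"tx":0,"ty":0,"tz":0,"jaw":5},{"rx":0,"ry":0,"rz":6,"tx":0,"ty":0,"tz":0,"jaw":5},{"rx":0,"ry":0,"rz":6,"tx":0,"ty":0,"tz":0,"jaw":5},{"rx":0,"ry":0,"rz":6,"tx":0,"ty":0,"tz":0,"jaw":5},{"rx":0,"ry":0,"rz":6,"tx":0,"ty":0,"tz":0,"jaw":5},{"rx":0,"ry":0,"rz":6,"tx":0,"ty":0,"tz":0,"jaw":5},{"rx":0,"ry":0,"rz":0,"tx":0,"ty":0,"tz":0,"jaw":5},{"rx":0,"ry":0,"rz":0,"tx":0,"ty":0,"tz":0,"jaw":5}]' 25
python3 go.py
python3 - <<'E'
from b import *
for n in ("top","side"): print(n,bub(n))
c=cam("side"); crop(c,225,160,335,270,5,"s3.png")
c=cam("top"); crop(c,205,170,325,260,6,"t3.png")
E
```

```text
time_s: 9.83
tool_pos: [0.4545, -0.0328, 0.1087]
tool_rot: [-179.8, 0.2, -1.8]
force: [-5.3, 3.8, 6.8]
grip_width: 0.0131
t 9.83 pos [ 0.4545 -0.0328  0.1087] rot [-179.8    0.2   -1.8] F [-5.3  3.8  6.8] M [ 0.85  1.21 -0.09] w 0.0131 q [-35.5  -1.5  36.4 118.3   0.8  63.1 -91.3]
top {'u': [-1.3, -24.0, 46.0, -12.3], 'v': [0.7, -44.0, 47.5, -1.1]}
side {'u': [5.2, -2.5, 47.0, -17.0], 'v': [-3.2, -48.5, 43.5, -0.7]}
```

View pics/s3.png

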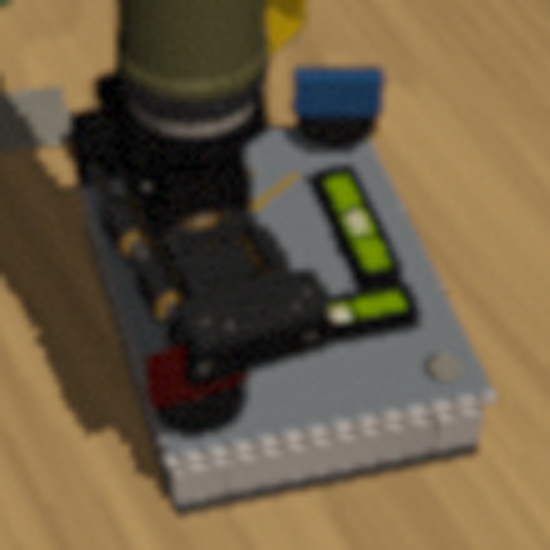

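View pics/t3.png

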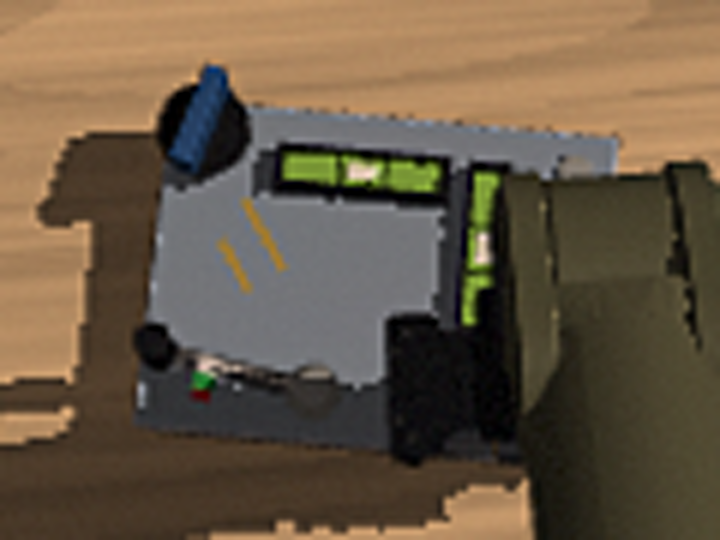

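```bash

python3 -m pendant '[{"rx":0,"ry":0,"rz":0,"tx":0,"ty":0,"tz":0,"jaw":45},{"rx":0,"ry":0,"rz":0,"tx":0,"ty":0,"tz":0,"jaw":45},{"rx":0,"ry":0,"rz":0,"tx":0,"ty":0,"tz":0,"jaw":45},{"rx":0,"ry":0,"rz":0,"tx":0,"ty":0,"tz":0,"jaw":45},{"rx":0,"ry":0,"rz":0,"tx":0,"ty":0,"tz":-20,"jaw":45},{"rx":0,"ry":0,"rz":0,"tx":0,"ty":0,"tz":-20,"jaw":45},{"rx":0,"ry":0,"rz":0,"tx":0,"ty":0,"tz":-20,"jaw":45},{"rx":0,"ry":0,"rz":0,"tx":0,"ty":0,"tz":-20,"jaw":45},{"rx":0,"ry":0,"rz":0,"tx":0,"ty":20,"tz":0,"jaw":45},{"rx":0,"ry":0,"rz":0,"tx":0,"ty":30,"tz":0,"jaw":45},{"rx":0,"ry":0,"rz":0,"tx":0,"ty":30,"tz":0,"jaw":45},{"rx":0,"ry":0,"rz":0,"tx":0,"ty":20,"tz":0,"jaw":45}]'
python3 go.py
python3 - <<'E'
from b import *
for n in ("top","side"): print(n,bub(n))
c=cam("side"); crop(c,225,160,335,270,5,"s4.png")
c=cam("top"); crop(c,205,170,325,260,6,"t4.png")
E
```

```text
time_s: 11.03
tool_pos: [0.4523, -0.1377, 0.1886]
tool_rot: [179.9, -0.1, -1.9]
force: [-0.4, -1.0, 0.2]
grip_width: 0.0446
t 11.03 pos [ 0.4523 -0.1377  0.1886] rot [ 1.799e+02 -1.000e-01 -1.900e+00] F [-0.4 -1.   0.2] M [-0.06  0.14  0.01] w 0.0446 q [-31.   -5.1  43.  110.9   3.6  72.8 -81.1]
top {'u': [-0.1, -46.0, 45.0, 0.4], 'v': [0.8, -44.0, 47.5, -1.0]}
side {'u': [3.0, -40.0, 39.5, 3.3], 'v': [-3.2, -47.5, 25.5, 7.8]}
```

View pics/s4.png

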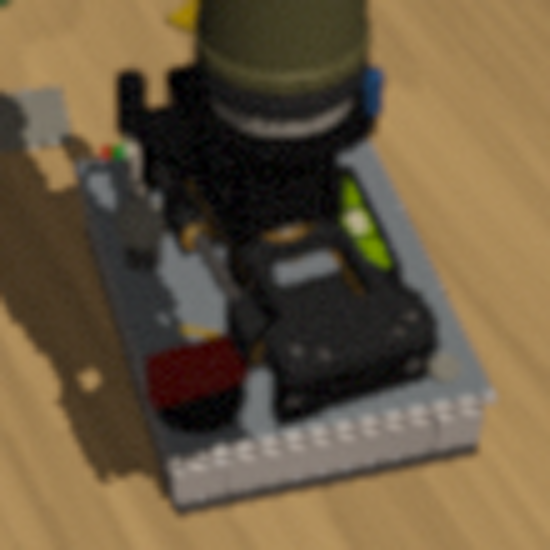

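View pics/t4.png

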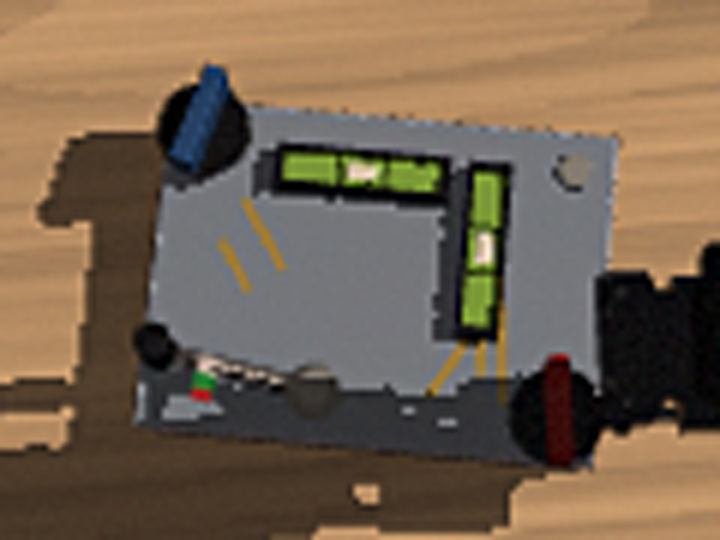

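```bash

python3 go.py .5065 .1875 .189 71.4
python3 -m pendant '[{"rx":0,"ry":0,"rz":-6.7,"tx":0,"ty":0,"tz":0,"jaw":50},{"rx":0,"ry":0,"rz":-6.7,"tx":0,"ty":0,"tz":0,"jaw":50},{"rx":0,"ry":0,"rz":-6.7,"tx":0,"ty":0,"tz":0,"jaw":50},{"rx":0,"ry":0,"rz":-6.7,"tx":0,"ty":0,"tz":0,"jaw":50},{"rx":0,"ry":0,"rz":-6.7,"tx":0,"ty":0,"tz":0,"jaw":50},{"rx":0,"ry":0,"rz":-6.7,"tx":0,"ty":0,"tz":0,"jaw":50},{"rx":0,"ry":0,"rz":-6.7,"tx":0,"ty":0,"tz":0,"jaw":50},{"rx":0,"ry":0,"rz":-6.7,"tx":0,"ty":0,"tz":0,"jaw":50},{"rx":0,"ry":0,"rz":-6.7,"tx":0,"ty":0,"tz":0,"jaw":50},{"rx":0,"ry":0,"rz":-6.7,"tx":0,"ty":0,"tz":0,"jaw":50},{"rx":0,"ry":0,"rz":-6.3,"tx":0,"ty":0,"tz":0,"jaw":50}]'
python3 go.py .5065 .1875 .189 71.4
```

```text
t 11.23 pos [ 0.4526 -0.1346  0.1882] rot [-180.     0.    -1.9] F [-0.6  0.5  0.5] M [-0.    0.13  0.04] w 0.045 q [-31.   -5.   42.7 110.9   3.5  72.8 -81.3]
drz -73.25861909906702 tx 322.4988591240757 ty -51.62219797099897 tz -0.7639979970835709
time_s: 12.15
tool_pos: [0.4529, -0.1327, 0.1882]
tool_rot: [-180.0, -0.0, 72.0]
force: [-0.7, 0.9, -0.2]
grip_width: 0.0501
t 12.15 pos [ 0.4529 -0.1327  0.1882] rot [-180.   -0.   72.] F [-0.7  0.9 -0.2] M [-0.1   0.09  0.04] w 0.0501 q [-36.1  -5.7  47.1 111.1   4.3  72.9  -8.3]
drz 0.6126853116837196 tx 320.6140110345818 ty -51.29845655528859 tz -0.8311953723567633
```

```bash

python3 -m pendant '[{"rx":0,"ry":0,"rz":0.6,"tx":10,"ty":-2,"tz":0,"jaw":50},{"rx":0,"ry":0,"rz":0,"tx":25,"ty":-4,"tz":0,"jaw":50},{"rx":0,"ry":0,"rz":0,"tx":30,"ty":-5,"tz":0,"jaw":50},{"rx":0,"ry":0,"rz":0,"tx":30,"ty":-5,"tz":0,"jaw":50},{"rx":0,"ry":0,"rz":0,"tx":30,"ty":-5,"tz":0,"jaw":50},{"rx":0,"ry":0,"rz":0,"tx":30,"ty":-5,"tz":0,"jaw":50},{"rx":0,"ry":0,"rz":0,"tx":30,"ty":-5,"tz":0,"jaw":50},{"rx":0,"ry":0,"rz":0,"tx":30,"ty":-5,"tz":0,"jaw":50},{"rx":0,"ry":0,"rz":0,"tx":30,"ty":-5,"tz":0,"jaw":50},{"rx":0,"ry":0,"rz":0,"tx":30,"ty":-5,"tz":0,"jaw":50},{"rx":0,"ry":0,"rz":0,"tx":25,"ty":-4,"tz":0,"jaw":50},{"rx":0,"ry":0,"rz":0,"tx":20,"ty":-3,"tz":0,"jaw":50},{"rx":0,"ry":0,"rz":0,"tx":0,"ty":0,"tz":0,"jaw":50},{"rx":0,"ry":0,"rz":0,"tx":0,"ty":0,"tz":0,"jaw":50}]'
python3 go.py .5065 .1875 .118 71.4
python3 - <<'E'
from b import *
print(bub("side"))
c=cam("side"); crop(c,205,140,335,250,5,"s5.png")
E
```

```text
time_s: 13.32
tool_pos: [0.5064, 0.1869, 0.1878]
tool_rot: [-180.0, 0.1, 71.1]
force: [-0.4, -0.7, -1.2]
grip_width: 0.0498
t 13.32 pos [0.5064 0.1869 0.1878] rot [-1.80e+02  1.00e-01  7.11e+01] F [-0.4 -0.7 -1.2] M [-0.16  0.1  -0.07] w 0.0498 q [-51.1   6.   30.1 102.1  -3.1  72.8 -39.1]
drz -0.274881974092807 tx 0.6335900386268639 ty -0.11104637409331278 tz 69.80512334062416
{'u': [0.4, -46.5, 46.0, 0.6], 'v': [-3.2, -48.5, 43.0, -0.4]}
```

View pics/s5.png

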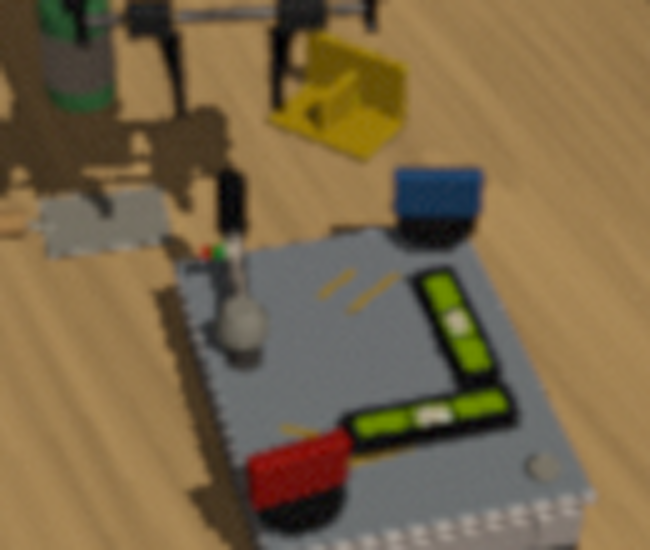

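```bash

python3 -m pendant '[{"rx":0,"ry":0,"rz":0,"tx":0,"ty":0,"tz":20,"jaw":50},{"rx":0,"ry":0,"rz":0,"tx":0,"ty":0,"tz":20,"jaw":50},{"rx":0,"ry":0,"rz":0,"tx":0,"ty":0,"tz":18,"jaw":50},{"rx":0,"ry":0,"rz":0,"tx":0,"ty":0,"tz":10,"jaw":50},{"rx":0,"ry":0,"rz":0,"tx":0,"ty":0,"tz":0,"jaw":50},{"rx":0,"ry":0,"rz":0,"tx":0,"ty":4,"tz":0,"jaw":50},{"rx":0,"ry":0,"rz":0,"tx":0,"ty":4,"tz":0,"jaw":50},{"rx":0,"ry":0,"rz":0,"tx":0,"ty":4,"tz":0,"jaw":50},{"rx":0,"ry":0,"rz":0,"tx":0,"ty":0,"tz":0,"jaw":50}]'
python3 go.py .5065 .1875 .118 71.4
python3 - <<'E'
from b import *
c=cam("side"); crop(c,205,140,335,250,5,"s6.png")
E
```

```text
time_s: 14.17
tool_pos: [0.5201, 0.1811, 0.1216]
tool_rot: [179.9, -0.1, 70.9]
force: [-0.7, 0.1, 1.0]
grip_width: 0.0499
t 14.17 pos [0.5201 0.1811 0.1216] rot [ 1.799e+02 -1.000e-01  7.090e+01] F [-0.7  0.1  1. ] M [-0.08  0.1   0.02] w 0.0499 q [-49.4  10.8  30.5 105.4  -6.   65.3 -35.9]
drz -0.5366255219749974 tx 1.7564484206944244 ty -14.908100806354744 tz 3.615305711500094
```

View pics/s6.png

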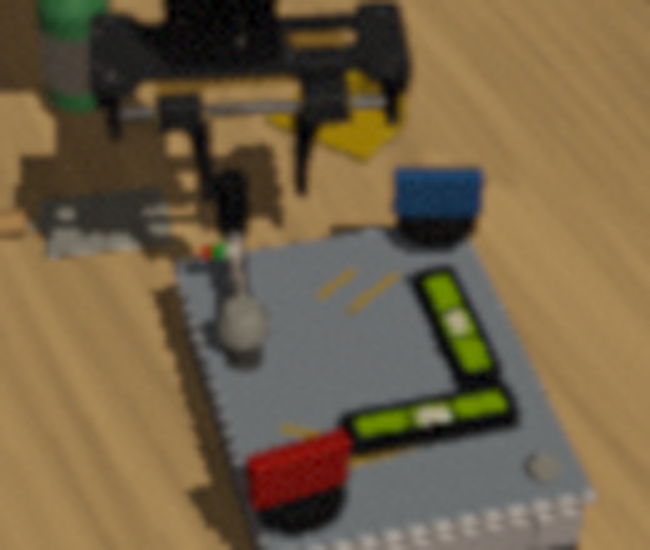

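```bash

python3 -m pendant '[{"rx":0,"ry":0,"rz":5,"tx":-1.5,"ty":7.8,"tz":0,"jaw":50},{"rx":0,"ry":0,"rz":5,"tx":-1.5,"ty":7.8,"tz":0,"jaw":50},{"rx":0,"ry":0,"rz":5,"tx":-1.5,"ty":7.8,"tz":0,"jaw":50},{"rx":0,"ry":0,"rz":5,"tx":-1.5,"ty":7.8,"tz":0,"jaw":50},{"rx":0,"ry":0,"rz":5,"tx":-1.5,"ty":7.8,"tz":0,"jaw":50},{"rx":0,"ry":0,"rz":0,"tx":0,"ty":0,"tz":0,"jaw":50}]'
cat > lev.py <<'E'
from b import *
import go
o=go.st(); P=b2w(-.075,.03,0)[:2]; a=np.radians(o["tool_rot"][2])
d=o["tool_pos"][:2]-P
x=d@[np.cos(a),np.sin(a)]; y=d@[np.sin(a),-np.cos(a)]
print("in tool axes from pivot: radial %.1f tang %.1f mm; post dir (contact pad-25+11) %.1f mm past axis; post hub-angle if touching %.3f rad"%(1e3*x,1e3*y,1e3*y-14, (YAW+np.pi/2)-(a-np.arcsin((y-.014)/.09))))
E
python3 lev.py
```

```text
time_s: 14.72
tool_pos: [0.5496, 0.1552, 0.1209]
tool_rot: [179.9, -0.1, 45.7]
force: [0.0, 1.2, 0.1]
grip_width: 0.05
t 14.72 pos [0.5496 0.1552 0.1209] rot [ 1.799e+02 -1.000e-01  4.570e+01] F [0.  1.2 0.1] M [ 0.15  0.14 -0.02] w 0.05 q [-48.6  14.   34.6 102.7  -8.7  65.9 -55.5]
in tool axes from pivot: radial 87.0 tang 15.2 mm; post dir (contact pad-25+11) 1.2 mm past axis; post hub-angle if touching 0.619 rad
```

```bash

python3 -m pendant '[{"rx":0,"ry":0,"rz":5,"tx":-1,"ty":7.8,"tz":0,"jaw":50},{"rx":0,"ry":0,"rz":5,"tx":-1,"ty":7.8,"tz":0,"jaw":50},{"rx":0,"ry":0,"rz":5,"tx":-1,"ty":7.8,"tz":0,"jaw":50},{"rx":0,"ry":0,"rz":5,"tx":-1,"ty":7.8,"tz":0,"jaw":50},{"rx":0,"ry":0,"rz":5,"tx":-1,"ty":7.8,"tz":0,"jaw":50},{"rx":0,"ry":0,"rz":0,"tx":0,"ty":0,"tz":0,"jaw":50},{"rx":0,"ry":0,"rz":0,"tx":0,"ty":0,"tz":0,"jaw":50}]'
python3 lev.py
python3 - <<'E'
from b import *
c=cam("side"); crop(c,205,140,335,250,5,"s7.png")
E
```

```text
time_s: 15.3
tool_pos: [0.5672, 0.1219, 0.1205]
tool_rot: [-180.0, -0.0, 21.1]
force: [0.6, -0.3, -1.0]
grip_width: 0.0502
t 15.3 pos [0.5672 0.1219 0.1205] rot [-180.    -0.    21.1] F [ 0.6 -0.3 -1. ] M [-0.05  0.12  0.02] w 0.0502 q [-48.2  16.   39.1 101.5 -10.9  66.4 -74.6]
in tool axes from pivot: radial 89.7 tang 15.1 mm; post dir (contact pad-25+11) 1.1 mm past axis; post hub-angle if touching 1.046 rad
```

View pics/s7.png

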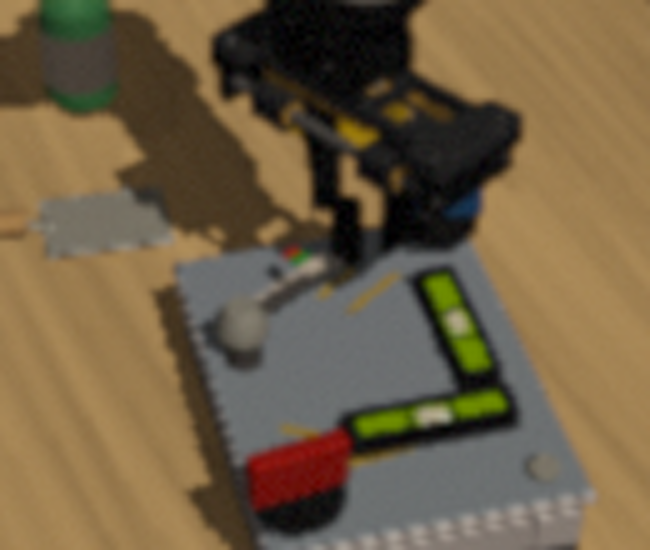

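```bash

python3 -m pendant '[{"rx":0,"ry":0,"rz":3,"tx":-0.8,"ty":4.7,"tz":0,"jaw":50},{"rx":0,"ry":0,"rz":3,"tx":-0.8,"ty":4.7,"tz":0,"jaw":50},{"rx":0,"ry":0,"rz":3,"tx":-0.8,"ty":4.7,"tz":0,"jaw":50},{"rx":0,"ry":0,"rz":0,"tx":0,"ty":0,"tz":0,"jaw":50},{"rx":0,"ry":0,"rz":0,"tx":0,"ty":0,"tz":0,"jaw":50}]'
python3 lev.py
```

```text
time_s: 15.77
tool_pos: [0.5684, 0.1107, 0.1203]
tool_rot: [-179.8, 0.0, 12.3]
force: [-1.8, 4.8, -0.0]
grip_width: 0.0504
t 15.77 pos [0.5684 0.1107 0.1203] rot [-179.8    0.    12.3] F [-1.8  4.8 -0. ] M [1.01 0.59 0.04] w 0.0504 q [-48.3  16.2  40.8 101.6 -11.7  66.5 -81.7]
in tool axes from pivot: radial 89.8 tang 12.2 mm; post dir (contact pad-25+11) -1.8 mm past axis; post hub-angle if touching 1.170 rad
```

```bash

python3 -m pendant '[{"rx":0,"ry":0,"rz":3,"tx":-0.8,"ty":4.7,"tz":0,"jaw":50},{"rx":0,"ry":0,"rz":2,"tx":-0.6,"ty":4,"tz":0,"jaw":50},{"rx":0,"ry":0,"rz":0,"tx":0,"ty":0,"tz":0,"jaw":50},{"rx":0,"ry":0,"rz":0,"tx":0,"ty":0,"tz":0,"jaw":50}]'
python3 lev.py
```

```text
time_s: 16.1
tool_pos: [0.5681, 0.1045, 0.1202]
tool_rot: [-179.6, 0.1, 7.4]
force: [-2.6, 8.9, 0.4]
grip_width: 0.0499
t 16.1 pos [0.5681 0.1045 0.1202] rot [-1.796e+02  1.000e-01  7.400e+00] F [-2.6  8.9  0.4] M [2.04 0.86 0.13] w 0.0499 q [-48.4  16.2  41.7 101.8 -12.1  66.5 -85.6]
in tool axes from pivot: radial 89.5 tang 10.6 mm; post dir (contact pad-25+11) -3.4 mm past axis; post hub-angle if touching 1.237 rad
```

```bash

python3 -m pendant '[{"rx":0,"ry":0,"rz":2,"tx":-0.5,"ty":3,"tz":0,"jaw":50},{"rx":0,"ry":0,"rz":1,"tx":-0.3,"ty":3,"tz":0,"jaw":50},{"rx":0,"ry":0,"rz":0,"tx":0,"ty":0,"tz":0,"jaw":50},{"rx":0,"ry":0,"rz":0,"tx":0,"ty":0,"tz":0,"jaw":50},{"rx":0,"ry":0,"rz":0,"tx":0,"ty":0,"tz":0,"jaw":50}]'
python3 lev.py
python3 - <<'E'
from b import *
c=cam("side"); crop(c,235,170,305,220,10,"s8.png")
c=cam("top"); crop(c,205,170,325,260,6,"t8.png")
E
```

```text
time_s: 16.52
tool_pos: [0.5678, 0.1006, 0.1202]
tool_rot: [-179.5, 0.1, 4.5]
force: [-3.3, 11.9, -0.1]
grip_width: 0.0499
t 16.52 pos [0.5678 0.1006 0.1202] rot [-1.795e+02  1.000e-01  4.500e+00] F [-3.3 11.9 -0.1] M [2.64 0.85 0.07] w 0.0499 q [-48.5  16.1  42.2 102.  -12.3  66.5 -87.9]
in tool axes from pivot: radial 89.3 tang 10.0 mm; post dir (contact pad-25+11) -4.0 mm past axis; post hub-angle if touching 1.280 rad
```

View pics/s8.png

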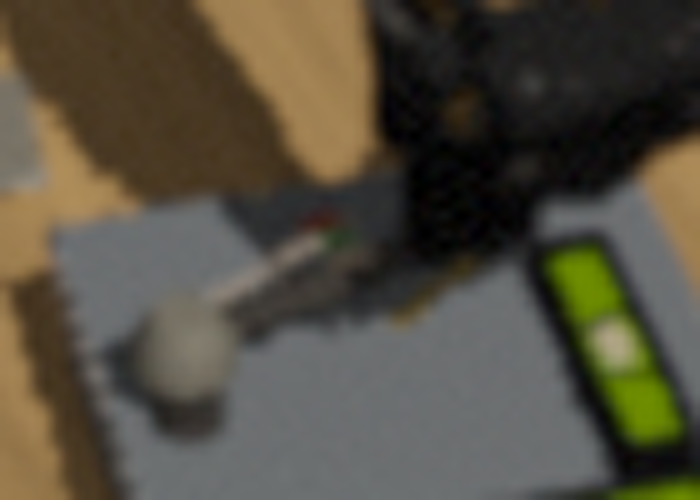

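View pics/t8.png

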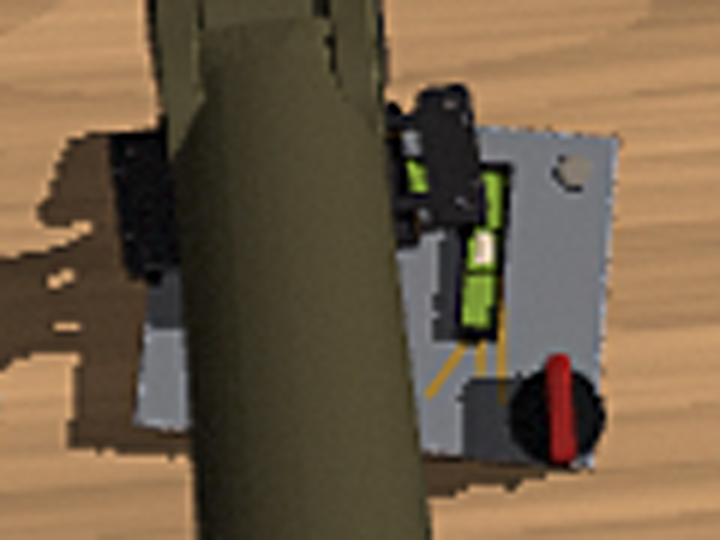

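```bash

python3 -m pendant '[{"rx":0,"ry":0,"rz":0,"tx":0,"ty":0,"tz":0,"jaw":50},{"rx":0,"ry":0,"rz":0,"tx":0,"ty":0,"tz":0,"jaw":50},{"rx":0,"ry":0,"rz":0,"tx":0,"ty":0,"tz":0,"jaw":50},{"rx":0,"ry":0,"rz":0,"tx":0,"ty":0,"tz":0,"jaw":50},{"rx":0,"ry":0,"rz":0,"tx":0,"ty":0,"tz":0,"jaw":50},{"rx":0,"ry":0,"rz":0,"tx":0,"ty":0,"tz":0,"jaw":50},{"rx":0,"ry":0,"rz":0,"tx":0,"ty":0,"tz":0,"jaw":50},{"rx":0,"ry":0,"rz":0,"tx":0,"ty":0,"tz":0,"jaw":50},{"rx":0,"ry":0,"rz":0,"tx":0,"ty":0,"tz":0,"jaw":50},{"rx":0,"ry":0,"rz":0,"tx":0,"ty":0,"tz":0,"jaw":50},{"rx":0,"ry":0,"rz":0,"tx":0,"ty":0,"tz":0,"jaw":50},{"rx":0,"ry":0,"rz":0,"tx":0,"ty":0,"tz":0,"jaw":50},{"rx":0,"ry":0,"rz":0,"tx":0,"ty":0,"tz":0,"jaw":50},{"rx":0,"ry":0,"rz":0,"tx":0,"ty":0,"tz":0,"jaw":50}]'
python3 lev.py
```

```text
time_s: 17.78
tool_pos: [0.5678, 0.1006, 0.1202]
tool_rot: [-179.5, 0.1, 4.5]
force: [-2.7, 11.8, 0.6]
grip_width: 0.0503
t 17.78 pos [0.5678 0.1006 0.1202] rot [-1.795e+02  1.000e-01  4.500e+00] F [-2.7 11.8  0.6] M [2.65 0.88 0.11] w 0.0503 q [-48.5  16.1  42.2 102.  -12.3  66.5 -87.9]
in tool axes from pivot: radial 89.3 tang 10.0 mm; post dir (contact pad-25+11) -4.0 mm past axis; post hub-angle if touching 1.280 rad
```

```bash

python3 -m pendant '[{"rx":0,"ry":0,"rz":0,"tx":0,"ty":-3,"tz":0,"jaw":50},{"rx":0,"ry":0,"rz":0,"tx":0,"ty":-4,"tz":0,"jaw":50},{"rx":0,"ry":0,"rz":0,"tx":0,"ty":-4,"tz":0,"jaw":50},{"rx":0,"ry":0,"rz":0,"tx":0,"ty":-4,"tz":0,"jaw":50},{"rx":0,"ry":0,"rz":0,"tx":0,"ty":-4,"tz":0,"jaw":50},{"rx":0,"ry":0,"rz":0,"tx":0,"ty":-4,"tz":0,"jaw":50},{"rx":0,"ry":0,"rz":0,"tx":0,"ty":-4,"tz":0,"jaw":50},{"rx":0,"ry":0,"rz":0,"tx":0,"ty":-4,"tz":0,"jaw":50},{"rx":0,"ry":0,"rz":0,"tx":0,"ty":0,"tz":0,"jaw":50},{"rx":0,"ry":0,"rz":0,"tx":0,"ty":0,"tz":0,"jaw":50}]'
python3 go.py .5639 .1305 .19
python3 - <<'E'
from b import *
c=cam("side"); crop(c,235,170,305,220,10,"s9.png")
E
```

```text
time_s: 18.62
tool_pos: [0.5676, 0.1233, 0.1205]
tool_rot: [180.0, -0.0, 3.9]
force: [-0.9, -0.7, -0.6]
grip_width: 0.0499
t 18.62 pos [0.5676 0.1233 0.1205] rot [180.   -0.    3.9] F [-0.9 -0.7 -0.6] M [-0.06  0.17  0.  ] w 0.0499 q [-50.4  16.5  41.8 101.5 -11.9  66.5 -91.1]
drz 0 tx -3.213808433246555 ty -7.4455628655119 tz -69.51499400450486
```

View pics/s9.png

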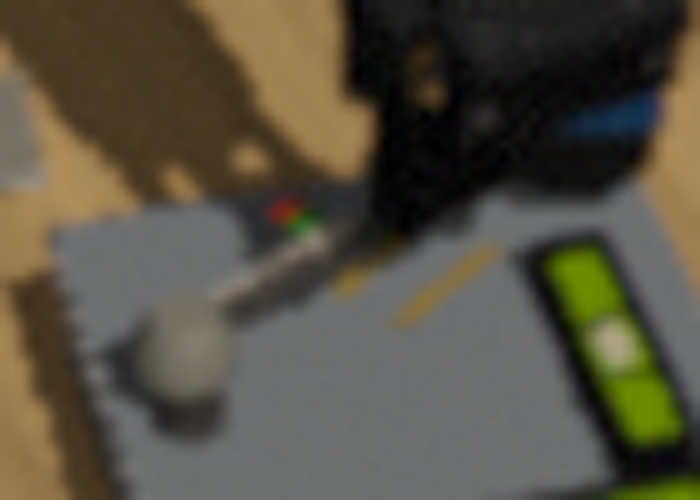

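```bash

python3 -m pendant '[{"rx":0,"ry":0,"rz":0,"tx":-1,"ty":-3,"tz":0,"jaw":50},{"rx":0,"ry":0,"rz":0,"tx":-2,"ty":-3,"tz":0,"jaw":50},{"rx":0,"ry":0,"rz":0,"tx":0,"ty":0,"tz":0,"jaw":50},{"rx":0,"ry":0,"rz":0,"tx":0,"ty":0,"tz":-20,"jaw":50},{"rx":0,"ry":0,"rz":0,"tx":0,"ty":0,"tz":-20,"jaw":50},{"rx":0,"ry":0,"rz":0,"tx":0,"ty":0,"tz":-20,"jaw":50},{"rx":0,"ry":0,"rz":0,"tx":0,"ty":0,"tz":-20,"jaw":50},{"rx":0,"ry":0,"rz":0,"tx":0,"ty":0,"tz":-20,"jaw":50},{"rx":0,"ry":0,"rz":0,"tx":-8,"ty":-25,"tz":0,"jaw":50},{"rx":0,"ry":0,"rz":0,"tx":-10,"ty":-30,"tz":0,"jaw":50},{"rx":0,"ry":0,"rz":0,"tx":-10,"ty":-30,"tz":0,"jaw":50},{"rx":0,"ry":0,"rz":0,"tx":-10,"ty":-30,"tz":0,"jaw":50},{"rx":0,"ry":0,"rz":0,"tx":-10,"ty":-30,"tz":0,"jaw":50},{"rx":0,"ry":0,"rz":0,"tx":-10,"ty":-30,"tz":0,"jaw":50},{"rx":0,"ry":0,"rz":0,"tx":-10,"ty":-30,"tz":0,"jaw":50},{"rx":0,"ry":0,"rz":0,"tx":-10,"ty":-30,"tz":0,"jaw":50},{"rx":0,"ry":0,"rz":0,"tx":0,"ty":0,"tz":0,"jaw":50}]'
python3 go.py
python3 - <<'E'
from b import *
for n in ("top","side"):
    c=cam(n); print(n,bub(n,c))
    W=world(c); m=np.zeros(W.shape[:2],bool); m[165:265,205:335]=1
    m&=(W[...,2]>.126)&(W[...,2]<.145)&(abs(W[...,0]-.56)<.05)&(abs(W[...,1]-.13)<.06)
    if m.sum():
        p=np.median(W[m],0); d=p[:2]-b2w(-.075,.03,0)[:2]
        print(m.sum(),p,"cw from bed y",YAW+np.pi/2-np.arctan2(d[1],d[0]),np.hypot(*d))
    crop(c,*((205,160,335,265,6) if n=="side" else (205,170,325,260,6)),n+"10.png")
    cv2.imwrite(f"pics/{n}full.png",c["img"][:,:,::-1])
E
```

```text
time_s: 20.08
tool_pos: [0.465, 0.3668, 0.2197]
tool_rot: [-179.8, 0.1, 4.6]
force: [-1.1, 1.0, -0.7]
grip_width: 0.0498
t 20.08 pos [0.465  0.3668 0.2197] rot [-1.798e+02  1.000e-01  4.600e+00] F [-1.1  1.  -0.7] M [0.01 0.27 0.05] w 0.0498 q [ -69.5   12.2   33.6   92.6   -7.1   77.3 -120.4]
top {'u': [-0.2, -46.0, 45.0, 0.3], 'v': [0.8, -44.0, 47.5, -1.0]}
32 [0.56363962 0.13202005 0.13387673] cw from bed y 1.0825065515798025 0.09018545566322485
side {'u': [0.4, -46.5, 46.0, 0.6], 'v': [-3.2, -48.5, 43.0, -0.4]}
34 [0.56331894 0.12567091 0.13226412] cw from bed y 1.1498180554953548 0.08807891515556676
```

View pics/side10.png

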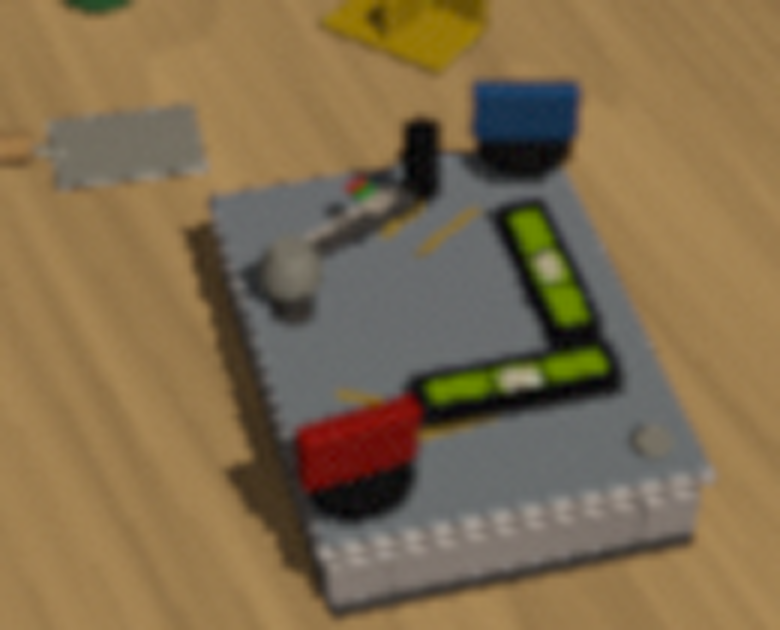

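View pics/topfull.png

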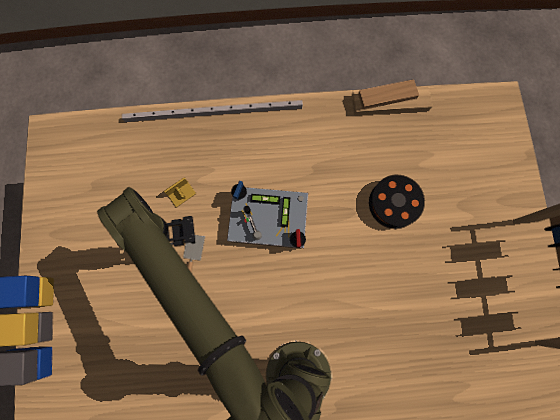

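Lever at its stop (post at about 1.08–1.15 rad, 1.1 nominal). Both bubbles sit centred between their lines. The things around the bed look unmoved, and the robot is clear.

```bash
python3 -c "
from cell import env
print(env.sign_off())"
```

```text
the job is handed in; nothing more can be done
None
```

The bed is level and the lever locked, and the job was handed in at about 20 s.

- **Knobs:** I turned the blue knob about 32° clockwise and the red knob about 90° clockwise, with one grasp each.
- **Bubbles:** In the last check bubble_u was 0.3 to 0.6 mm from the middle of its vial and bubble_v 0.4 to 1.0 mm. That is inside the roughly 3.5 mm that keeps a whole bubble between its lines.
- **Lever press:** I swung the lever clockwise to its stop with one finger and pressed on at the handle with about 12 N, for about 1.5 s. I then backed off slowly and lifted clear.
- **Needle:** The measured force and finger position both put the beam at about 0.18 rad, in the middle of the green band. In the side picture the blurred needle covers much of the green, with red just to its left, so that picture agreed but could not confirm it alone.
- **Lever after release:** The two cameras put it at 1.08 and 1.15 rad. They differ by 0.07 rad, which is within camera error of the 1.1 stop.
- **Surroundings:** The spool and bracket look unmoved in the last top view. The bottle and part of the scraper were hidden by the arm there. The arm never came low over either, and the scraper blade looks unmoved in the last side view.

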